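# Take the stop off the pallet jig and stack it on its mate

## Task

Slide the orange stop along the aluminium T-track to the gap at the track's end and lift it out there. Lay it down on its side on the bare bench and let go, then take it again across its width and stack it flat on the blue mate, flush all round and with the steel feet on the same side. Leave the blue mate where it lies and do not disturb the bottle, plate or hammer.

Things in the scene. Friction and masses are not known exactly. Their poses are not given: they have to be found in the camera images.
- track: Aluminium T-track fixed on the bench, 260 long (x) x 45 wide x 18 high. Origin: centre of its underside, z up. Channel 31 wide, floor 4 above the bench; over it lips 4 thick (14 to 18 high) leave a slot 13 wide, but are cut away from x -72 to the -x end: the gap. Black plugs 14 high close the channel at both ends (inner faces x -124, +124)
- gap (a point): Middle of the gap in the lips, on the channel floor, at track x -98; axes as the track's. The gap is 52 long, the foot 40: the stop comes up freely only when its foot's centre is within 6 of this point along the track (against the plug it is 6 beyond)
- stop: Orange stop, 0.18 to 0.36 kg, captive in the track by its T foot. Origin: centre of the foot's underside; x along its length (the track's x at the start), z from foot up to block. Steel foot 40 x 28 (y) x 8, z 0 to 8; neck 40 x 10, z 8 to 16; orange block 130 x 30 (y) x 45, z 16 to 61. Foot play in the channel: 1.5 each side, 2 up. In the track the block spans 20 to 65 above the bench
- stop_mid (a point): Centre of the orange block (z 38.5 from the stop's origin); axes as the stop's. On the bare bench the stop stands on its foot, 61 high; pushed along its y near the top it tips over onto its 130 x 45 side and lies 30 high, 61 wide over block and foot
- stop_foot (a point): Centre of the stop's steel foot (4 above the origin); axes as the stop's
- mate: Blue twin of the stop, same shape and size, 0.32 to 0.52 kg, loose, lying on its side on the bench, 30 high. Origin: under the centre of its block, on the bench; x along its 130 length, z up, y towards its foot: block y -22.5 to 22.5, neck to 30.5, foot 30.5 to 38.5 (40 long in x, 28 thick)
- mate_mid (a point): Centre of the blue block, 15 above the bench; axes as the mate's
- mate_foot (a point): Centre of the mate's steel foot, 34.5 from mate_mid along the mate's y; axes as the mate's
- bottle: Clear water bottle with blue cap, 72 diameter, 210 high, standing; origin: centre of its underside. Leave alone
- plate: White plate, 190 diameter, 18 high; origin: centre of its underside. Leave alone
- hammer: Hammer lying flat, 260 long along its x, up to 30 high, head at +x; origin under its middle. Leave alone

How it is judged:
By the outcome, as a careful person would: the job done as asked, in the order asked, and still so for the second after the job is handed in, with the robot touching nothing.
It also fails if it takes over 70 s, if anything falls off the work surface, if the arm or the gripper's body presses on something with over 40 N, if the wrist force passes 120 N, or if a joint passes its speed limit or range.

## Robot

A 6-joint arm with a two-finger parallel gripper is mounted at the origin on the work surface. World frame = base frame: x ahead of the robot, y to its left, z up, the work surface at z = 0. Lengths are in m, angles in rad, forces in N, time in s.
With the tool pointing down it reaches from about 0.3 to 0.875 m from the base axis. Payload 6.4 kg.
Tool frame: the origin (TCP) lies between the finger pads; the fingertips stand 14 mm ahead of it and the grasp point (between the pads) lies 5 mm behind it; z points along the fingers, y is the line along which they close (so a half turn about z gives the same grasp; the last joint's range is limited). The gripper opens to 88 mm and grips with 3 to 60 N. Pads are 18 mm wide; open, the fingers measure 123 mm over their backs; the gripper's body (75 mm by 187 mm) begins 45 mm behind the grasp point.
Start: joints at [0.93, 0.181, 1.607, -0, 1.354, -0.206], TCP at [0.242, 0.522, 0.253] pointing down, gripper open.
Joint ranges: [-2.99, 2.99], [-0.89, 2.07], [0.3, 2.58], [-1.14, 4.28], [0, 2.63], [-3.12, 3.12]. Speed limits (rad/s): [2.57, 2.57, 3.01, 3.14, 3.14, 3.14].

## Interface

Orientations are given as a unit quaternion [w, x, y, z].
In Python, from station import r gives the robot as it stands. The module is installed in compiled form; this text tells all that it offers.
- The arm moves only by the tool send_rows, never from a script. Its argument "motion" is one flat list of numbers, 6 for each row, row after row: the shift along the world's x, y, z in units of 40 mm (1.0 is 40 mm), then the turn, a rotation vector about the world's x, y, z in units of 8 degrees (1.0 is 8 degrees). A call has 1 to 10 rows; each row is the pose to reach, as a shift and turn from the pose commanded when the call began; what a row does not reach only later rows make up. A row lasts 1/8 s, in which the tool goes at most 62.5 mm and 10.7 degrees, less where a joint would pass 70% of its speed; a pose out of reach is approached as far as the arm can. A call with a gripper value outside its range is refused whole. "gripper" is the opening, from 0 (shut) to 1 (fully open), set as the call begins (left out, the last holds). The fingers move at their own pace and stop on an object; "squeeze" is the grip in N (left out, the last holds). Time passes only in rows, so rows that repeat a pose let the fingers close. It gives the time, the measured TCP pose, the force, the opening and the grip force at its end, in the units of the state.
- r.observe(): the state, without advancing time (a new reading comes with each control period).
- r.camera(name): name is "scene" or "side" or "wrist"; returns a dict with "frame" (480x640x3 uint8, red, green, blue), "range_z" (480x640 float32, m along the optical axis (not along the pixel's ray), 0 where there is no reading), "K" (3x3 intrinsics, pixels), "k1" (the pictures are not rectified: a ray, as slopes to the right and down, at radius r is drawn at 1 + k1 r^2 times it, then the intrinsics apply), "extrinsics" (4x4, takes a point from camera to world coordinates); the wrist camera has in their place "T_tool_cam" (4x4, takes a point from camera to tool coordinates, whose origin is the TCP and whose axes are the flange's). Camera axes: x right, y down, z forward; pixel columns grow to the right and rows downward; lengths in m; the calibration is good to about 2 mm. A picture is of the moment at which its call begins: read the wrist's pose just before it.
- r.sign_off(): hands the job in; it is judged then, once.
The state is a dict: "t": time; "qpos": joint angles; "qd": joint speeds; "joint_efforts": joint torques, N m; "tool_pos": TCP position; "orientation": TCP orientation; "ft_force": force on the tool from outside, world axes, zero at the start; "torque": the same for the moment, N m; "finger_gap": finger opening in m; "grip_force": force on a finger pad.
Only numpy, scipy, OpenCV 4.12 (cv2) and the standard library are available. Lean on these libraries where they do the work, as an engineer would, in place of code of your own. Each camera call takes 0.05 s, during which the arm holds its last target. There are 200 camera calls.

## Working session

There is one attempt and no reset: what is moved stays moved. The work goes in short steps, Python scripts to look and compute and a tool call to move; the robot and the scene stay as the last step left them, time stands still between calls to the robot, and variables do not carry over. Pictures are saved under pics/ and viewed, at most 10 in all, crops included, and the job is handed in when it is done.

Besides the shell and the picture viewer there is one more tool, called after ">>>" as name(argument=value, ...), one argument or row to a line, values as JSON. send_rows: Moves the arm, as the interface text tells. Its arguments: {"type":"object","properties":{"motion":{"type":"array"},"gripper":{"type":"number"},"squeeze":{"type":"number"}},"required":["motion"]}

```bash
mkdir -p pics
cat > h.py <<'E'
import numpy as np, cv2
from scipy.spatial.transform import Rotation as R
from station import r
def T_of(s):
    T=np.eye(4); q=s['orientation']; T[:3,:3]=R.from_quat([q[1],q[2],q[3],q[0]]).as_matrix(); T[:3,3]=s['tool_pos']; return T
def shot(name):
    s=r.observe(); c=r.camera(name)
    c['X']=c['extrinsics'] if 'extrinsics' in c else T_of(s)@c['T_tool_cam']
    return c
def rays(c,uv):
    K=c['K']; uv=np.asarray(uv,float).reshape(-1,2)
    d=(uv-[K[0,2],K[1,2]])/[K[0,0],K[1,1]]
    s=d.copy()
    for _ in range(10): s=d/(1+c['k1']*(s**2).sum(1,keepdims=True))
    return np.c_[s,np.ones(len(s))]
def on_plane(c,uv,z):
    d=rays(c,uv)@c['X'][:3,:3].T; o=c['X'][:3,3]
    return o+d*((z-o[2])/d[:,2])[:,None]
def pts(c,uv):
    uv=np.asarray(uv).astype(int).reshape(-1,2); z=c['range_z'][uv[:,1],uv[:,0]]
    return (rays(c,uv)*z[:,None])@c['X'][:3,:3].T+c['X'][:3,3], z>0
def hsv(c): return cv2.cvtColor(c['frame'],cv2.COLOR_RGB2HSV)
def save(c,n): cv2.imwrite('pics/'+n+'.png',cv2.cvtColor(c['frame'],cv2.COLOR_RGB2BGR))
E
python3 - <<'E'
from h import *
s=r.observe(); print(s)
for n in('scene','side'):
    c=shot(n); save(c,n+'0'); print(n,c['K'].tolist(),c['k1'],c['X'].round(3).tolist())
E
```

```text
{'t': 0.0, 'qpos': array([ 9.29698617e-01,  1.81509073e-01,  1.60796083e+00, -4.01369655e-05,
        1.35375222e+00, -2.06311889e-01]), 'qd': array([ 5.24953665e-04, -1.28504770e-03, -1.96076698e-04, -3.24808276e-04,
       -8.64392895e-05, -1.06947179e-04]), 'joint_efforts': array([-6.90234720e-05, -4.33865190e+01, -3.41852403e+01,  7.01566273e-02,
        3.86134756e-02, -1.14352836e-04]), 'tool_pos': array([0.24190739, 0.52110897, 0.25185087]), 'orientation': array([-3.17108821e-04,  2.15680325e-01,  9.76463688e-01, -7.50744987e-04]), 'ft_force': array([ 0.42998642, -0.54678779, -1.19419629]), 'torque': array([ 0.03248214, -0.01089467,  0.02344071]), 'grip_force': 0.0, 'finger_gap': 0.08809871650670226}
scene [[496.7785088492622, 0.0, 321.3526689154137], [0.0, 496.7785088492622, 239.4674030948227], [0.0, 0.0, 1.0]] -0.10847306319100918 [[-0.784, 0.361, -0.504, 1.157], [0.62, 0.443, -0.647, 0.789], [-0.011, -0.82, -0.572, 0.711], [0.0, 0.0, 0.0, 1.0]]
side [[489.9181392656676, 0.0, 312.8374421690226], [0.0, 489.9181392656676, 244.59795836842312], [0.0, 0.0, 1.0]] -0.10881782953857339 [[0.75, -0.413, 0.517, 0.049], [-0.662, -0.478, 0.578, -0.564], [0.009, -0.776, -0.631, 0.746], [0.0, 0.0, 0.0, 1.0]]
```

View pics/scene0.png

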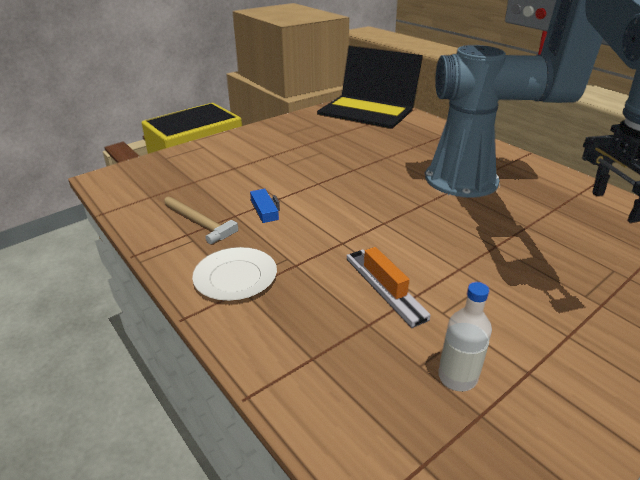

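View pics/side0.png

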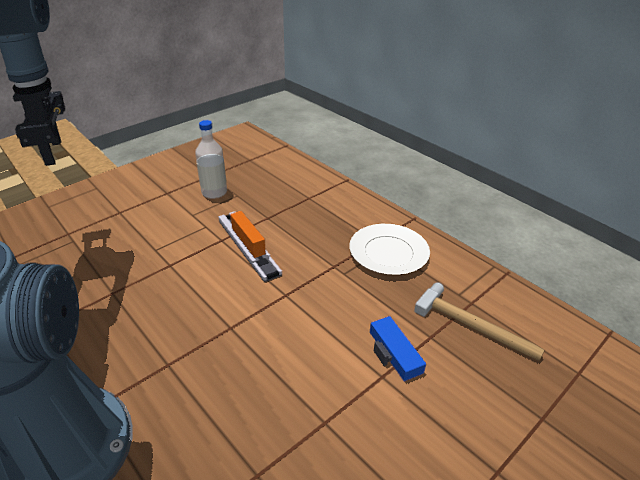

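The scene shows the track from (350,255) to (420,320) with the orange stop at (385,272), the bottle at (463,340), the plate at (235,272), the hammer at (200,220) and the blue mate at (265,205). In the side view the gap end looks like the near one, at (268,265). The mate's foot is at (382,352), on the robot's side.

Run:
```python
from h import *
for n in('scene','side'):
    c=shot(n); H=hsv(c); h,S,V=[H[...,i].astype(int) for i in range(3)]
    for nm,m,z in(('stop',(h>4)&(h<14)&(S>215)&(V>120),.065),('mate',(h>105)&(h<125)&(S>150),.03)):
        m=cv2.morphologyEx(m.astype(np.uint8),cv2.MORPH_OPEN,np.ones((3,3)))
        k,l,st,_=cv2.connectedComponentsWithStats(m)
        for i in range(1,k):
            if st[i,4]<150: continue
            uv=np.argwhere(l==i)[:,::-1]; P,ok=pts(c,uv); P=P[ok]
            t=P[abs(P[:,2]-z)<.006]
            if len(t)<30: print(n,nm,st[i],P.mean(0)); continue
            rc=cv2.minAreaRect((t[:,:2]*1000).astype(np.float32))
            print(n,nm,st[i],'top',np.median(t[:,2]).round(4),rc, cv2.boxPoints(rc).round(0).tolist())
    # everything grey above bench: range map around track
    vv,uu=np.mgrid[0:480,0:640]; P,ok=pts(c,np.c_[uu.ravel(),vv.ravel()])
    col=H.reshape(-1,3); reg=ok&(P[:,0]>.25)&(P[:,0]<.9)&(P[:,1]>-.6)&(P[:,1]<.6)
    t=P[reg&(col[:,1]<60)&(abs(P[:,2]-.016)<.005)]
    k=[]
    im=np.zeros((1300,800),np.uint8); 
    q=(t[:,:2]*1000).astype(int); im[q[:,1]+650,q[:,0]-200]=255
    im=cv2.dilate(im,np.ones((9,9)))
    kk,l,st,ce=cv2.connectedComponentsWithStats(im)
    for i in range(1,kk):
        if st[i,4]<1500: continue
        w=t[l[q[:,1]+650,q[:,0]-200]==i]; rc=cv2.minAreaRect((w[:,:2]*1000).astype(np.float32)); print(n,'grey',rc,len(w))
c=shot('side'); cv2.imwrite('pics/s1.png',cv2.resize(c['frame'][195:295,190:310,::-1],None,fx=6,fy=6,interpolation=cv2.INTER_CUBIC)[:600,:720])
```

```text
scene mate [251 189  27  33 590] top 0.0311 ((566.4396362304688, -225.16226196289062), (130.93148803710938, 44.185272216796875), 73.34085083007812) [[527.0, -282.0], [569.0, -294.0], [606.0, -169.0], [564.0, -156.0]]
scene mate [468 283  20  19 325] [0.61396078 0.4826562  0.20769447]
scene grey ((718.8280639648438, -174.23545837402344), (22.288259506225586, 88.0982894897461), 88.40910339355469) 108
scene grey ((776.1705932617188, -19.90655517578125), (188.33111572265625, 187.97418212890625), 87.60616302490234) 1714
scene grey ((539.7349853515625, 217.43389892578125), (261.2057800292969, 48.82001876831055), 79.85816955566406) 874
side mate [ 370  317   56   63 1656] top 0.028 ((563.4760131835938, -229.35455322265625), (131.32411193847656, 45.373863220214844), 72.52881622314453) [[522.0, -285.0], [565.0, -299.0], [605.0, -174.0], [562.0, -160.0]]
side grey ((717.4143676757812, -188.59701538085938), (89.24845886230469, 24.97183609008789), 10.496818542480469) 116
side grey ((777.40576171875, -21.17608642578125), (189.3526611328125, 186.415771484375), 46.551212310791016) 899
side grey ((537.956787109375, 215.89306640625), (262.7541809082031, 46.839698791503906), 78.77273559570312) 449
```

View pics/s1.png

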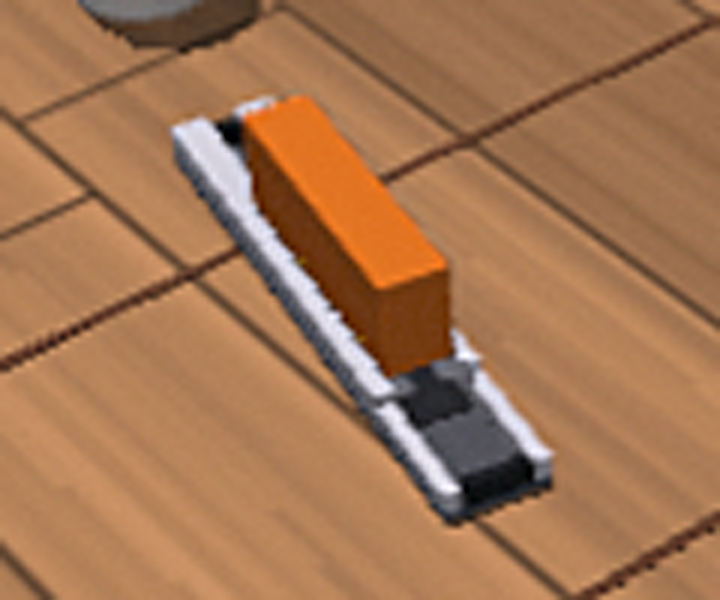

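The crop shows the cut-away gap at the track's near (-y) end, around crop pixel (480,450), with the black plug at (500,475). The stop sits right up by the lips, so it has to slide towards -y.

>>> send_rows(
  motion=[0.75,-0.75,0.2,0,0,-0.95,1.5,-1.5,0.4,0,0,-1.9,2.25,-2.3,0.6,0,0,-2.85,3,-3.1,0.8,0,0,-3.8,3.75,-3.9,1,0,0,-4.75,4.5,-4.7,1.2,0,0,-5.7,5.25,-5.5,1.2,0,0,-6.65,6,-6.3,1.2,0,0,-7.6,6.75,-7.1,1.2,0,0,-8.5,7.5,-7.75,1.2,0,0,-9.45],
  gripper=1,
  squeeze=20,
)

```text
t: 1.5
tool_pos: [0.5431, 0.2102, 0.3007]
orientation: [-0.0, 0.77, 0.637, -0.0]
ft_force: [-0.6, 0.2, -0.5]
finger_gap: 0.0878
grip_force: 0.0
```

Run:
```python
from h import *
s=r.observe(); print(s['t'],s['tool_pos'],R.from_matrix(T_of(s)[:3,:3]).as_euler('ZYX',degrees=True))
c=shot('wrist'); save(c,'w0'); print(c['T_tool_cam'].round(3).tolist(),c['K'][0].tolist(),c['k1'])
H=hsv(c); print(H[240,320])
```

```text
1.5 [0.54305803 0.2101548  0.30065584] [ 7.92055176e+01  8.18686771e-04 -1.79994953e+02]
[[0.0, -0.95, -0.312, 0.082], [1.0, 0.0, 0.001, 0.0], [-0.0, -0.312, 0.95, -0.131], [0.0, 0.0, 0.0, 1.0]] [375.39341897601304, 0.0, 323.30711996727234] -0.019627014943100745
[ 16 180 247]
```

View pics/w0.png

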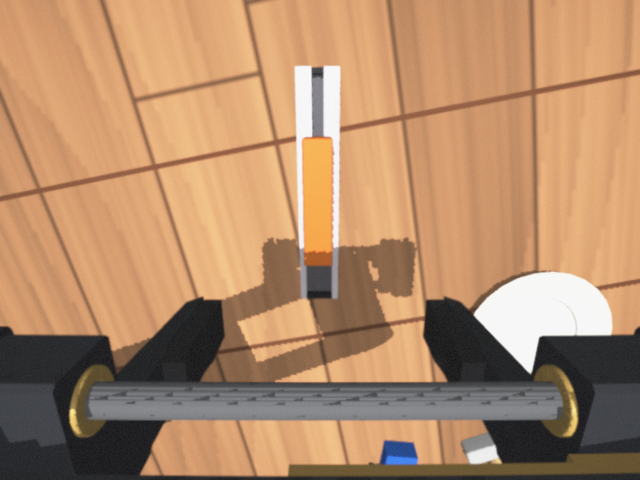

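The wrist view shows the stop upright in the picture from (318,137) to (318,265). The track runs from (318,67) to (320,298), with the gap at the bottom.

```bash
cat >> h.py <<'E'
def comp(m):
    m=cv2.morphologyEx(m.astype(np.uint8),cv2.MORPH_OPEN,np.ones((3,3)))
    k,l,st,_=cv2.connectedComponentsWithStats(m); return l==1+np.argmax(st[1:,4])
def rect(c,m,z,tol=.006):
    """min-area rectangle (mm, world) of mask pixels whose range says height z"""
    uv=np.argwhere(m)[:,::-1]; P,ok=pts(c,uv); ok&=abs(P[:,2]-z)<tol
    t=on_plane(c,uv[ok],z); rc=cv2.minAreaRect((t[:,:2]*1000).astype(np.float32))
    b=cv2.boxPoints(rc); e=[b[1]-b[0],b[2]-b[1]]; e=max(e,key=np.linalg.norm)
    return dict(c=np.round(rc[0],1),size=np.round(sorted(rc[1]),1),ang=round(float(np.degrees(np.arctan2(e[1],e[0]))%180),2),zmed=round(float(np.median(P[ok,2])),4),n=int(ok.sum()))
E
python3 - <<'E'
from h import *
def do(c,nm):
    H=hsv(c).astype(int); h,S,V=H[...,0],H[...,1],H[...,2]
    vv,uu=np.mgrid[0:480,0:640]; P,ok=pts(c,np.c_[uu.ravel(),vv.ravel()]); Z=P[:,2].reshape(480,640); X=P.reshape(480,640,3)
    near=(abs(X[...,0]-.54)<.12)&(abs(X[...,1]-.22)<.17)
    o=comp(near&(Z>.055)&(Z<.075)&(h<22)&(S>150)); print(nm,'stop',rect(c,o,.065))
    t=comp(near&(Z>.009)&(Z<.026)&(S<70)); print(nm,'track',rect(c,t,.018,.005))
for n in('wrist','scene','side'): do(shot(n),n)
E
```

```text
wrist stop {'c': array([538.4, 215.6]), 'size': array([ 27.8, 127.3]), 'ang': 78.91, 'zmed': 0.0641, 'n': 3572}
wrist track {'c': array([538.9, 219.4]), 'size': array([ 44.9, 256.3]), 'ang': 79.24, 'zmed': 0.0171, 'n': 3651}
scene stop {'c': array([540.2, 217.6]), 'size': array([ 33.8, 136.4]), 'ang': 79.09, 'zmed': 0.0653, 'n': 613}
scene track {'c': array([543.3, 220.5]), 'size': array([ 49.5, 260.6]), 'ang': 80.81, 'zmed': 0.0176, 'n': 775}
side stop {'c': array([534.4, 209.2]), 'size': array([ 31.5, 131.7]), 'ang': 78.66, 'zmed': 0.0628, 'n': 444}
side track {'c': array([522. , 216.5]), 'size': array([ 18.1, 259.8]), 'ang': 79.0, 'zmed': 0.0158, 'n': 281}
```

>>> send_rows(
  motion=[-0.05,0.06,-1,0,0,0,-0.12,0.13,-2,0,0,0,-0.12,0.13,-3,0,0,0,-0.12,0.13,-4,0,0,0,-0.12,0.13,-4.7,0,0,0,-0.12,0.13,-5.3,0,0,0,-0.12,0.13,-5.8,0,0,0,-0.12,0.13,-6.2,0,0,0,-0.12,0.13,-6.45,0,0,0,-0.12,0.13,-6.45,0,0,0],
)

```text
t: 2.95
tool_pos: [0.537, 0.2167, 0.0422]
orientation: [-0.0, 0.769, 0.639, -0.0]
ft_force: [-0.7, 0.3, 0.1]
finger_gap: 0.088
grip_force: 0.0
```

>>> send_rows(
  motion=[0,0,0,0,0,0,0,0,0,0,0,0,0,0,0,0,0,0,0,0,0,0,0,0,0,0,0,0,0,0,0,0,0,0,0,0],
  gripper=0.2,
  squeeze=15,
)

```text
t: 3.7
tool_pos: [0.5375, 0.2167, 0.0428]
orientation: [0.0, 0.769, 0.639, 0.0]
ft_force: [2.0, 0.0, 0.1]
finger_gap: 0.03
grip_force: 0.6
```

>>> send_rows(
  motion=[0,0,0,0,0,0,0,0,0,0,0,0,-0.03,-0.15,0,0,0,0,-0.06,-0.3,0,0,0,0,-0.09,-0.45,0,0,0,0,-0.12,-0.62,0,0,0,0,-0.15,-0.79,0,0,0,0,-0.185,-0.96,0,0,0,0,-0.22,-1.13,0,0,0,0,-0.235,-1.23,0,0,0,0],
)

```text
t: 4.95
tool_pos: [0.5279, 0.1671, 0.0428]
orientation: [-0.0, 0.769, 0.639, -0.0]
ft_force: [0.4, 1.6, 0.5]
finger_gap: 0.0303
grip_force: 15.0
```

>>> send_rows(
  motion=[-0.03,-0.15,0,0,0,0,-0.06,-0.3,0,0,0,0,-0.095,-0.48,0,0,0,0,-0.13,-0.66,0,0,0,0,-0.16,-0.82,0,0,0,0,-0.17,-0.88,0,0,0,0,-0.17,-0.88,0,0,0,0],
)

```text
t: 5.82
tool_pos: [0.5211, 0.1318, 0.0427]
orientation: [0.0, 0.769, 0.639, -0.0]
ft_force: [-0.7, -1.5, 1.1]
finger_gap: 0.03
grip_force: 15.0
```

Run:
```python
from h import *
s=r.observe(); print(s['tool_pos'])
u=np.array([np.cos(np.radians(79.1)),np.sin(np.radians(79.1))])
for n in('scene','side'):
    c=shot(n)
    H=hsv(c).astype(int); h,S,V=H[...,0],H[...,1],H[...,2]
    vv,uu=np.mgrid[0:480,0:640]; P,ok=pts(c,np.c_[uu.ravel(),vv.ravel()]); Z=P[:,2].reshape(480,640); X=P.reshape(480,640,3)
    near=(abs(X[...,0]-.54)<.12)&(abs(X[...,1]-.2)<.2)
    for nm,m in(('stop',near&(Z>.03)&(Z<.075)&(h<14)&(S>200)),('track',near&(Z>.009)&(Z<.026)&(S<70))):
        q=X[comp(m)]; a=q[:,:2]@u; print(n,nm,np.percentile(a,[0,1,99,100]).round(4))
save(shot('side'),'side1'); save(shot('wrist'),'w1')
```

```text
[0.52110599 0.13179258 0.04270529]Traceback (most recent call last):
  File "<stdin>", line 10, in <module>
  File "h.py", line 26, in comp
    k,l,st,_=cv2.connectedComponentsWithStats(m); return l==1+np.argmax(st[1:,4])
                                                              ~~~~~~~~~^^^^^^^^^^
    return _wrapfunc(a, 'argmax', axis=axis, out=out, **kwds)
    return bound(*args, **kwds)
ValueError: attempt to get argmax of an empty sequence
```

>>> send_rows(
  motion=[-0.02,-0.1,0,0,0,0,-0.04,-0.2,0,0,0,0,-0.056,-0.28,0,0,0,0,-0.064,-0.33,0,0,0,0,-0.07,-0.37,0,0,0,0,-0.07,-0.37,0,0,0,0],
)

```text
t: 6.62
tool_pos: [0.5184, 0.1174, 0.0427]
orientation: [0.0, 0.769, 0.639, -0.0]
ft_force: [0.6, 1.8, 2.2]
finger_gap: 0.0301
grip_force: 15.0
```

>>> send_rows(
  motion=[-0.01,-0.05,0,0,0,0,-0.02,-0.09,0,0,0,0,-0.02,-0.09,0,0,0,0],
)

```text
t: 7.0
tool_pos: [0.5182, 0.1156, 0.0434]
orientation: [-0.001, 0.769, 0.639, 0.002]
ft_force: [-0.7, 11.3, 4.8]
finger_gap: 0.0299
grip_force: 15.0
```

>>> send_rows(
  motion=[0.02,0.1,0,0,0,0,0.036,0.18,0,0,0,0,0.036,0.18,0,0,0,0,0.036,0.18,0.05,0,0,0,0.036,0.18,0.1,0,0,0,0.036,0.18,0.15,0,0,0],
  squeeze=30,
)

```text
t: 7.75
tool_pos: [0.5189, 0.1211, 0.0485]
orientation: [-0.0, 0.769, 0.639, -0.0]
ft_force: [1.9, -0.9, -2.7]
finger_gap: 0.0297
grip_force: 30.0
```

>>> send_rows(
  motion=[0,0,0.05,0,0,0,0,0,0.1,0,0,0,0,0,0.15,0,0,0,0,0,0.15,0,0,0],
)

```text
t: 8.25
tool_pos: [0.5189, 0.1212, 0.0548]
orientation: [-0.0, 0.769, 0.639, -0.0]
ft_force: [1.0, -0.3, -2.5]
finger_gap: 0.0294
grip_force: 30.0
```

>>> send_rows(
  motion=[0,0,0.5,0,0,0,0,0,1,0,0,0,-0.1,-0.4,1.3,0,0,0,-0.25,-1,1.3,0,0,-0.2,-0.4,-1.6,1.3,0,0,-0.4,-0.55,-2.2,1.3,0,0,-0.6,-0.7,-2.8,1.3,0,0,-0.75,-0.85,-3.4,1.3,0,0,-0.75,-1,-3.9,1.3,0,0,-0.75,-1,-3.9,1.3,0,0,-0.75],
)

```text
t: 9.5
tool_pos: [0.4782, -0.0365, 0.1065]
orientation: [-0.0, 0.802, 0.597, -0.0]
ft_force: [0.2, 1.1, -2.1]
finger_gap: 0.0296
grip_force: 30.0
```

Run:
```python
from h import *
s=r.observe(); print(s['tool_pos'],s['ft_force'])
save(shot('side'),'side1')
```

```text
[ 0.47817378 -0.03646305  0.10653581] [ 0.24369194  1.05345425 -2.14137721]
```

View pics/side1.png

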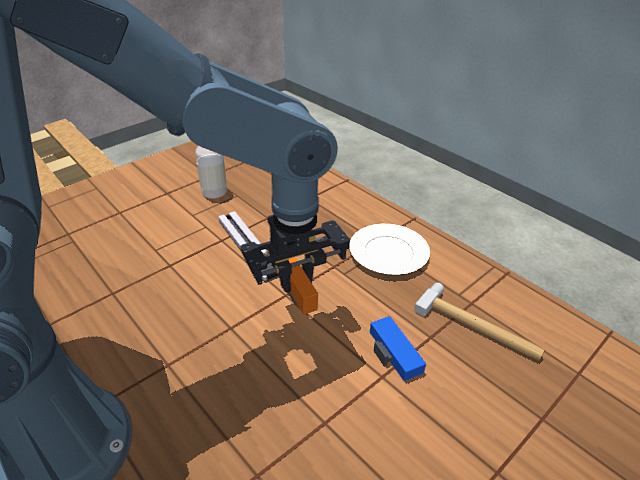

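The side view shows the stop hanging free and level in the gripper at (300,285), with the mate untouched at (398,348). I'll lower it to stand on the bench.

>>> send_rows(
  motion=[0,0,-0.4,0,0,0,0,0,-0.8,0,0,0,0,0,-1.2,0,0,0,0,0,-1.5,0,0,0,0,0,-1.6,0,0,0,0,0,-1.6,0,0,0],
)

```text
t: 10.3
tool_pos: [0.479, -0.0348, 0.0424]
orientation: [-0.0, 0.801, 0.598, -0.0]
ft_force: [-0.7, 0.2, -2.2]
finger_gap: 0.0297
grip_force: 30.0
```

>>> send_rows(
  motion=[0,0,-0.05,0,0,0,0,0,-0.08,0,0,0,0,0,-0.08,0,0,0],
)

```text
t: 10.68
tool_pos: [0.4791, -0.0349, 0.0397]
orientation: [0.0, 0.801, 0.598, 0.0]
ft_force: [0.7, 0.6, -1.2]
finger_gap: 0.0298
grip_force: 30.0
```

>>> send_rows(
  motion=[0,0,-0.03,0,0,0,0,0,-0.04,0,0,0,0,0,-0.04,0,0,0],
)

```text
t: 11.05
tool_pos: [0.4794, -0.0348, 0.0391]
orientation: [0.0, 0.801, 0.598, 0.0]
ft_force: [-4.2, 2.2, 10.3]
finger_gap: 0.0298
grip_force: 30.0
```

>>> send_rows(
  motion=[0,0,0,0,0,0,0,0,0,0,0,0,0,0,0,0,0,0,0,0,0,0,0,0],
  gripper=1,
)

```text
t: 11.55
tool_pos: [0.479, -0.0349, 0.0378]
orientation: [-0.0, 0.801, 0.598, -0.0]
ft_force: [-0.3, 1.2, -0.5]
finger_gap: 0.0673
grip_force: 0.0
```

>>> send_rows(
  motion=[0,0,0,0,0,0,0,0,0.2,0,0,0,0,0,0.7,0,0,0,0,0,1.3,0,0,0,0,0,1.3,0,0,0],
  gripper=1,
)

```text
t: 12.18
tool_pos: [0.4807, -0.0354, 0.0919]
orientation: [0.002, 0.801, 0.598, 0.001]
ft_force: [-0.1, -0.4, -0.6]
finger_gap: 0.0882
grip_force: 0.0
```

>>> send_rows(
  motion=[-0.4,0.12,0,0,0,0,-0.8,0.24,0,0,0,0,-1.25,0.375,0,0,0,0,-1.25,0.375,-0.35,0,0,0,-1.25,0.375,-0.65,0,0,0,-1.25,0.375,-0.65,0,0,0,-1.25,0.375,-0.65,0,0,0,-1.25,0.375,-0.65,0,0,0],
  gripper=0,
)

```text
t: 13.18
tool_pos: [0.4295, -0.0201, 0.0641]
orientation: [0.0, 0.801, 0.598, 0.0]
ft_force: [-0.6, 0.9, -0.5]
finger_gap: 0.0103
grip_force: 0.0
```

Run:
```python
from h import *
s=r.observe(); print(s['t'],s['tool_pos'],s['finger_gap'])
a=[shot(n)['frame'] for n in('side','wrist')]
cv2.imwrite('pics/p2.png',np.hstack([cv2.resize(a[0][180:400,220:460],(400,367)),cv2.resize(a[1],(400,367))])[...,::-1])
```

```text
13.175 [ 0.42949703 -0.02005275  0.06411334] 0.010263373153744992
```

View pics/p2.png

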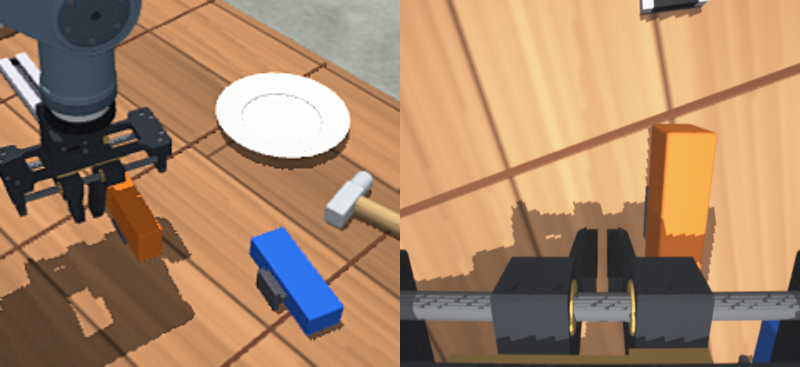

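The left panel shows the stop standing at (135,220), with the nearly closed fingers beside it on the robot side. In the right (wrist) panel it stands upright to the right of the fingers. Now I'll push it over towards +x.

>>> send_rows(
  motion=[0.2,-0.06,0,0,0,0,0.35,-0.105,0,0,0,0,0.47,-0.14,0,0,0,0,0.59,-0.177,0,0,0,0,0.71,-0.213,0,0,0,0,0.83,-0.25,0,0,0,0,0.95,-0.285,0,0,0,0,1.07,-0.32,0,0,0,0,1.1,-0.33,0,0,0,0],
)

```text
t: 14.4
tool_pos: [0.4735, -0.0332, 0.064]
orientation: [0.0, 0.801, 0.598, 0.0]
ft_force: [-0.3, -0.3, -0.4]
finger_gap: 0.0005
grip_force: 0.0
```

Run:
```python
from h import *
s=r.observe(); print(s['t'],s['tool_pos'],s['finger_gap'])
a=[shot(n)['frame'] for n in('side','wrist')]
cv2.imwrite('pics/p3.png',np.hstack([cv2.resize(a[0][180:400,220:460],(400,367)),cv2.resize(a[1],(400,367))])[...,::-1])
```

```text
14.4 [ 0.47348606 -0.0332342   0.0639732 ] 0.0004774825627485292
```

View pics/p3.png

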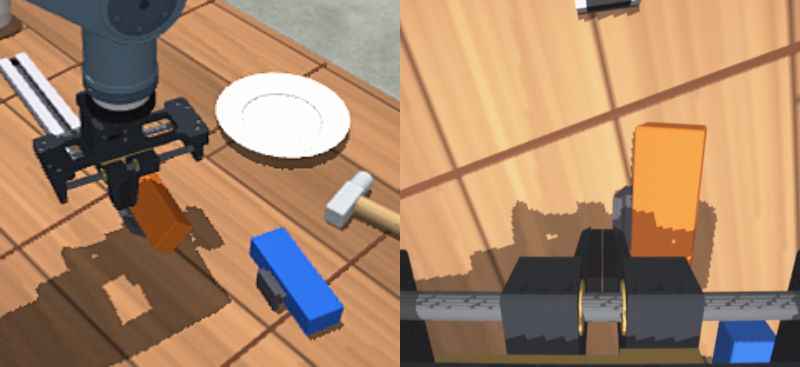

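The stop looks tilted in both panels (block at (165,215) left, foot showing at (622,205) right). I'll push on a little.

>>> send_rows(
  motion=[0.1,-0.03,0,0,0,0,0.2,-0.06,0,0,0,0,0.3,-0.09,0,0,0,0,0.3,-0.09,0,0,0,0,0.3,-0.09,0,0,0,0],
)

```text
t: 15.12
tool_pos: [0.4849, -0.0366, 0.0638]
orientation: [-0.0, 0.801, 0.598, -0.0]
ft_force: [-0.5, -0.3, -0.6]
finger_gap: 0.0005
grip_force: 0.0
```

>>> send_rows(
  motion=[-0.5,0.15,0.5,0,0,0,-1,0.3,1.3,0,0,0,-1.2,0.6,2.3,0,0,0,-1.2,0.6,3.3,0,0,0,-1.2,0.6,4.3,0,0,0,-1.2,0.6,5,0,0,0,-1.2,0.6,5,0,0,0],
  gripper=1,
)

```text
t: 16.0
tool_pos: [0.4382, -0.013, 0.266]
orientation: [0.002, 0.801, 0.598, 0.001]
ft_force: [-0.2, 0.3, -0.1]
finger_gap: 0.068
grip_force: 0.0
```

Run:
```python
from h import *
s=r.observe(); print(s['t'],s['tool_pos'],s['finger_gap'])
c=shot('wrist'); save(c,'w3')
for n in('wrist','scene','side'):
    c=shot(n); H=hsv(c).astype(int); h,S=H[...,0],H[...,1]
    vv,uu=np.mgrid[0:480,0:640]; P,ok=pts(c,np.c_[uu.ravel(),vv.ravel()]); X=P.reshape(480,640,3)
    up=(X[...,2]>.022)&(X[...,2]<.04)&(X[...,0]>.35)&(X[...,0]<.66)
    for nm,m in(('stop',up&(h<20)&(S>150)&(abs(X[...,1]+.03)<.12)),('mate',up&(h>100)&(h<125)&(S>120))):
        try: print(n,nm,rect(c,comp(m),.03,.007))
        except Exception as e: print(n,nm,e)
```

```text
16.0 [ 0.43817365 -0.01298002  0.26598078] 0.06800426775446955
wrist stop {'c': array([533., -50.]), 'size': array([ 45.8, 128.4]), 'ang': 73.4, 'zmed': 0.0291, 'n': 5639}
wrist mate {'c': array([ 570.8, -201. ]), 'size': array([47. , 83.6]), 'ang': 74.02, 'zmed': 0.0292, 'n': 1989}
scene stop {'c': array([536.4, -46.6]), 'size': array([ 48.5, 141.9]), 'ang': 73.29, 'zmed': 0.0307, 'n': 576}
scene mate {'c': array([ 568.2, -220.1]), 'size': array([ 47.6, 138.8]), 'ang': 72.46, 'zmed': 0.0311, 'n': 428}
side stop {'c': array([529.4, -55.7]), 'size': array([ 46.6, 133.4]), 'ang': 73.46, 'zmed': 0.0279, 'n': 1056}
side mate {'c': array([ 560.9, -231.2]), 'size': array([ 47.2, 130.7]), 'ang': 72.41, 'zmed': 0.0279, 'n': 1302}
```

View pics/w3.png

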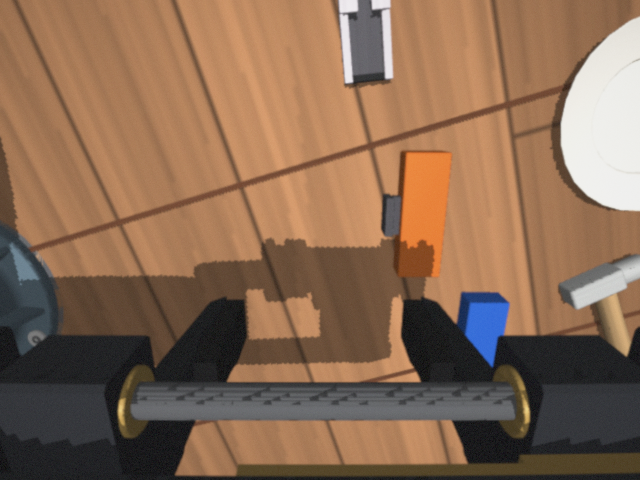

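The wrist view shows the stop flat on its side with block at (425,213) and its foot at (392,215), towards the robot, the same side as the mate's. The mate is partly visible at (484,320). I'll measure the mate and stop from matching wrist poses so that calibration bias cancels.

>>> send_rows(
  motion=[0.35,-0.65,0,0,0,0,0.7,-1.3,0,0,0,0,1.05,-2,0,0,0,0,1.4,-2.65,0,0,0,0,1.75,-3.3,0,0,0,0,2.1,-4,0,0,0,0,2.45,-4.65,0,0,0,0,2.8,-5.3,0,0,0,0,3.05,-5.8,0,0,0,0,3.05,-5.8,0,0,0,0],
  gripper=1,
)

```text
t: 17.45
tool_pos: [0.5586, -0.2454, 0.2617]
orientation: [-0.002, 0.802, 0.598, -0.001]
ft_force: [-0.2, 0.5, 0.2]
finger_gap: 0.0882
grip_force: 0.0
```

>>> send_rows(
  motion=[0,0,0,0,0,0,0,0,0,0,0,0],
)

```text
t: 17.7
tool_pos: [0.5587, -0.2437, 0.2636]
orientation: [-0.0, 0.801, 0.599, -0.0]
ft_force: [-0.2, 0.5, -0.3]
finger_gap: 0.0885
grip_force: 0.0
```

```bash
cat >> h.py <<'E'
def look(kind,n='wrist',z=.03):
    s=r.observe(); c=shot(n); H=hsv(c).astype(int); h,S=H[...,0],H[...,1]
    vv,uu=np.mgrid[0:480,0:640]; P,ok=pts(c,np.c_[uu.ravel(),vv.ravel()]); X=P.reshape(480,640,3)
    up=abs(X[...,2]-z)<.008
    m=comp(up&((h<20)&(S>150)&(X[...,0]<.66) if kind=='stop' else (h>100)&(h<125)&(S>120)))
    d=rect(c,m,z,.008)
    # long-edge angle from a line fit through the mask's rows (less noisy than the rectangle)
    uv=np.argwhere(m)[:,::-1]; T=on_plane(c,uv,z)[:,:2]*1000
    a=np.radians(d['ang']); B=np.array([[np.cos(a),np.sin(a)],[np.sin(a),-np.cos(a)]])
    q=(T-d['c'])@B.T; xs=np.arange(-50,51,4); 
    E=[[q[abs(q[:,0]-x)<2.5,1].min(),q[abs(q[:,0]-x)<2.5,1].max()] for x in xs]
    E=np.array(E); f=[np.polyfit(xs,E[:,i],1) for i in(0,1)]
    d['fit_ang']=[round(d['ang']-np.degrees(np.arctan(k[0])),2) for k in f]
    d['uv']=uv.mean(0).round(1)
    T0=T_of(s); d['tool']=(T0[:2,3]*1000).round(1); d['yaw']=round(float(np.degrees(np.arctan2(T0[1,0],T0[0,0]))),2)
    rel=np.array(d['c'])-d['tool']; d['rel_tool']=(T0[:2,:2].T@rel).round(1); d['z']=round(T0[2,3],4)
    return d
E
python3 - <<'E'
from h import *
for _ in range(3): print(look('mate'))
E
```

```text
{'c': array([ 565.7, -226.9]), 'size': array([ 43.4, 127.3]), 'ang': 72.6, 'zmed': 0.0291, 'n': 5778, 'fit_ang': [np.float64(72.59), np.float64(72.72)], 'uv': array([324.9, 186.9]), 'tool': array([ 558.7, -243.7]), 'yaw': 73.53, 'rel_tool': array([18.1,  2. ]), 'z': np.float64(0.2636)}
{'c': array([ 565.2, -226.8]), 'size': array([ 44. , 127.3]), 'ang': 72.73, 'zmed': 0.0291, 'n': 5766, 'fit_ang': [np.float64(72.65), np.float64(72.61)], 'uv': array([324.5, 186.7]), 'tool': array([ 558.8, -243.8]), 'yaw': 73.53, 'rel_tool': array([18.1,  1.3]), 'z': np.float64(0.2638)}
{'c': array([ 565.3, -226.6]), 'size': array([ 43.6, 126.9]), 'ang': 72.73, 'zmed': 0.0291, 'n': 5748, 'fit_ang': [np.float64(72.57), np.float64(72.82)], 'uv': array([324.4, 186.5]), 'tool': array([ 558.9, -243.9]), 'yaw': 73.53, 'rel_tool': array([18.4,  1.2]), 'z': np.float64(0.264)}
```

>>> send_rows(
  motion=[-0.16,0.9,0,0,0,0,-0.32,1.8,0,0,0,0,-0.5,2.7,0,0,0,0,-0.65,3.6,0,0,0,0,-0.82,4.42,0,0,0,0,-0.82,4.42,0,0,0,0,-0.82,4.42,0,0,0,0,-0.82,4.42,0,0,0,0],
)

```text
t: 18.85
tool_pos: [0.5265, -0.0689, 0.264]
orientation: [0.0, 0.802, 0.598, -0.0]
ft_force: [0.2, 0.3, -0.1]
finger_gap: 0.0882
grip_force: 0.0
```

Run:
```python
from h import *
for _ in range(3): print(look('stop'))
```

```text
{'c': array([534.2, -50.5]), 'size': array([ 44.5, 127.1]), 'ang': 73.39, 'zmed': 0.0291, 'n': 5966, 'fit_ang': [np.float64(73.5), np.float64(73.41)], 'uv': array([325.2, 184.7]), 'tool': array([526.5, -68.9]), 'yaw': 73.43, 'rel_tool': array([19.8,  2.1]), 'z': np.float64(0.264)}
{'c': array([534.1, -50.4]), 'size': array([ 44.5, 127. ]), 'ang': 73.43, 'zmed': 0.029, 'n': 5970, 'fit_ang': [np.float64(73.58), np.float64(73.54)], 'uv': array([325.2, 184.8]), 'tool': array([526.4, -68.9]), 'yaw': 73.42, 'rel_tool': array([19.9,  2.1]), 'z': np.float64(0.2639)}
{'c': array([534.2, -50.4]), 'size': array([ 44.6, 127.1]), 'ang': 73.46, 'zmed': 0.0291, 'n': 5973, 'fit_ang': [np.float64(73.56), np.float64(73.39)], 'uv': array([325.4, 184.9]), 'tool': array([526.3, -68.8]), 'yaw': 73.42, 'rel_tool': array([19.9,  2.3]), 'z': np.float64(0.2638)}
```

>>> send_rows(
  motion=[0,0.25,-1,0,0,0,0,0.52,-2,0,0,0,0,0.52,-3,0,0,0,0,0.52,-4,0,0,0,0,0.52,-4.8,0,0,0,0,0.52,-5.4,0,0,0,0,0.52,-5.8,0,0,0,0,0.52,-6.05,0,0,0,0,0.52,-6.13,0,0,0,0,0.52,-6.13,0,0,0],
)

```text
t: 20.25
tool_pos: [0.5267, -0.0472, 0.0192]
orientation: [0.0, 0.801, 0.598, 0.0]
ft_force: [0.4, -0.4, 1.1]
finger_gap: 0.0882
grip_force: 0.0
```

>>> send_rows(
  motion=[0,0,0,0,0,0,0,0,0,0,0,0,0,0,0,0,0,0,0,0,0,0,0,0,0,0,0,0,0,0],
  gripper=0.5,
  squeeze=15,
)

```text
t: 20.88
tool_pos: [0.5265, -0.0471, 0.0191]
orientation: [0.0, 0.801, 0.598, 0.0]
ft_force: [-0.9, 0.1, 4.6]
finger_gap: 0.061
grip_force: 15.0
```

>>> send_rows(
  motion=[0,0,0,0,0,0,0,0,0,0,0,0,0,0,0.5,0,0,0,0,0,1.5,0,0,0,0,-0.2,2.8,0,0,0,0,-0.52,4.2,0,0,0,0,-0.52,5.4,0,0,0,0,-0.52,6.13,0,0,0,0,-0.52,6.13,0,0,0,0,-0.52,6.13,0,0,0],
  gripper=1,
)

```text
t: 22.12
tool_pos: [0.5255, -0.0676, 0.2624]
orientation: [-0.001, 0.801, 0.598, -0.001]
ft_force: [-0.7, -0.1, -0.7]
finger_gap: 0.0883
grip_force: 0.0
```

Run:
```python
from h import *
for _ in range(3): print(look('stop'))
```

```text
{'c': array([534.1, -50.7]), 'size': array([ 44.5, 127.9]), 'ang': 73.36, 'zmed': 0.0291, 'n': 6022, 'fit_ang': [np.float64(73.39), np.float64(73.46)], 'uv': array([327. , 186.4]), 'tool': array([525.5, -67.6]), 'yaw': 73.49, 'rel_tool': array([18.6,  3.4]), 'z': np.float64(0.2624)}
{'c': array([534.1, -50.6]), 'size': array([ 44.5, 127.7]), 'ang': 73.41, 'zmed': 0.0291, 'n': 6021, 'fit_ang': [np.float64(73.48), np.float64(73.37)], 'uv': array([327.6, 186.4]), 'tool': array([525.3, -67.5]), 'yaw': 73.49, 'rel_tool': array([18.7,  3.6]), 'z': np.float64(0.2619)}
{'c': array([534.1, -50.6]), 'size': array([ 44.5, 127.7]), 'ang': 73.44, 'zmed': 0.0291, 'n': 6025, 'fit_ang': [np.float64(73.52), np.float64(73.38)], 'uv': array([327.7, 186.3]), 'tool': array([525.3, -67.6]), 'yaw': 73.49, 'rel_tool': array([18.8,  3.6]), 'z': np.float64(0.2619)}
```

>>> send_rows(
  motion=[0,0.25,-1,0,0,0,0,0.52,-2,0,0,0,0,0.52,-3,0,0,0,0,0.52,-4,0,0,0,0,0.52,-4.8,0,0,0,0,0.52,-5.4,0,0,0,0,0.52,-5.8,0,0,0,0,0.52,-6.05,0,0,0,0,0.52,-6.13,0,0,0,0,0.52,-6.13,0,0,0],
)

```text
t: 23.52
tool_pos: [0.5266, -0.0472, 0.0191]
orientation: [0.0, 0.801, 0.598, 0.0]
ft_force: [0.3, 0.1, 0.0]
finger_gap: 0.0881
grip_force: 0.0
```

>>> send_rows(
  motion=[0,0,0,0,0,0,0,0,0,0,0,0,0,0,0,0,0,0,0,0,0,0,0,0,0,0,0,0,0,0],
  gripper=0.5,
  squeeze=25,
)

```text
t: 24.15
tool_pos: [0.5265, -0.0471, 0.0191]
orientation: [0.0, 0.801, 0.598, 0.0]
ft_force: [-0.2, -0.7, 4.0]
finger_gap: 0.0608
grip_force: 25.0
```

>>> send_rows(
  motion=[0,0,0.3,0,0,0,0,0,0.8,0,0,0,0,0,1.4,0,0,0,0.13,-0.75,1.5,0,0,0,0.26,-1.5,1.5,0,0,-0.05,0.4,-2.25,1.5,0,0,-0.096,0.53,-3,1.5,0,0,-0.096,0.66,-3.75,1.5,0,0,-0.096,0.7825,-4.405,1.5,0,0,-0.096,0.7825,-4.405,1.5,0,0,-0.096],
)

```text
t: 25.4
tool_pos: [0.5578, -0.2252, 0.079]
orientation: [0.0, 0.806, 0.592, 0.0]
ft_force: [0.2, 0.4, -1.7]
finger_gap: 0.0608
grip_force: 25.0
```

>>> send_rows(
  motion=[0,0,0,0,0,0,0,0,0,0,0,0],
)

```text
t: 25.65
tool_pos: [0.5572, -0.2222, 0.0785]
orientation: [-0.001, 0.805, 0.593, -0.0]
ft_force: [-0.5, 0.3, -2.4]
finger_gap: 0.061
grip_force: 25.0
```

Run:
```python
from h import *
for _ in range(3):
    s=r.observe(); print(s['t'],s['tool_pos'].round(4),s['ft_force'].round(1),np.degrees(np.arctan2(*T_of(s)[[1,0],0])))
    c=shot('scene')
save(shot('side'),'side4')
```

```text
25.65 [ 0.5572 -0.2222  0.0785] [-0.5  0.3 -2.4] 72.77426197062198
25.7 [ 0.5574 -0.2222  0.0786] [-0.2 -0.1 -2. ] 72.7815947467737
25.75 [ 0.5574 -0.2224  0.0787] [ 0.4 -0.6 -1.4] 72.77981042405999
```

View pics/side4.png

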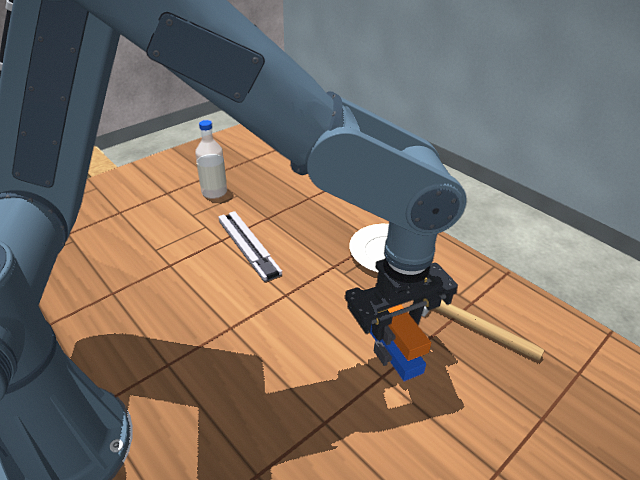

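The side view shows the orange stop held level just above the blue mate at (410,350), with hammer, plate and bottle untouched. I'll lower it to just above contact and settle.

>>> send_rows(
  motion=[0,0,-0.2,0,0,0,0,0,-0.4,0,0,0,0,0,-0.55,0,0,0,0,0,-0.65,0,0,0,0,0,-0.65,0,0,0,0,0,-0.65,0,0,0],
)

```text
t: 26.6
tool_pos: [0.5577, -0.2234, 0.0529]
orientation: [0.0, 0.805, 0.593, 0.0]
ft_force: [0.5, -0.5, -2.8]
finger_gap: 0.0607
grip_force: 25.0
```

Run:
```python
from h import *
for _ in range(3):
    s=r.observe(); print(s['t'],s['tool_pos'].round(4),s['ft_force'].round(1),np.degrees(np.arctan2(*T_of(s)[[1,0],0])))
    c=shot('scene')
```

```text
26.6 [ 0.5577 -0.2234  0.0529] [ 0.5 -0.5 -2.8] 72.7184179080466
26.65 [ 0.5578 -0.2235  0.053 ] [-0.3  0.1 -1.9] 72.7184745071317
26.7 [ 0.5578 -0.2235  0.053 ] [ 0.1 -0.3 -1.9] 72.71788509993604
```

>>> send_rows(
  motion=[0,0,-0.04,0,0,0,0,0,-0.08,0,0,0,0,0,-0.1,0,0,0,0,0,-0.1,0,0,0],
)

```text
t: 27.25
tool_pos: [0.5575, -0.2233, 0.0491]
orientation: [-0.0, 0.805, 0.593, -0.0]
ft_force: [-2.8, 2.5, 4.3]
finger_gap: 0.061
grip_force: 25.0
```

>>> send_rows(
  motion=[0,0,0,0,0,0,0,0,0,0,0,0,0,0,0,0,0,0,0,0,0.3,0,0,0,0,0,1,0,0,0,-0.06,-0.3,2,0,0,0,-0.12,-0.5,3.2,0,0,0,-0.12,-0.5,4.5,0,0,0,-0.12,-0.5,5.4,0,0,0,-0.12,-0.5,5.4,0,0,0],
  gripper=1,
)

```text
t: 28.5
tool_pos: [0.5544, -0.2444, 0.2696]
orientation: [0.004, 0.805, 0.593, 0.001]
ft_force: [0.2, -0.4, 0.7]
finger_gap: 0.0885
grip_force: 0.0
```

Run:
```python
from h import *
for _ in range(2): print(look('stop',z=.06))
c=shot('wrist'); s=c['frame'][60:330,200:460]
b=shot('side')['frame'][290:400,340:460]; d=shot('scene')['frame'][160:250,220:320]
f=lambda a:cv2.resize(a,(266,290),interpolation=cv2.INTER_CUBIC)
cv2.imwrite('pics/p5.png',np.hstack([f(s),f(b),f(d)])[...,::-1])
for n in('side','scene'):
    c=shot(n); H=hsv(c).astype(int); h,S=H[...,0],H[...,1]
    vv,uu=np.mgrid[0:480,0:640]; P,ok=pts(c,np.c_[uu.ravel(),vv.ravel()]); X=P.reshape(480,640,3)
    near=(abs(X[...,0]-.56)<.1)&(abs(X[...,1]+.22)<.1)
    a=np.radians(72.65); ux=np.array([np.cos(a),np.sin(a)]); uy=np.array([-np.sin(a),np.cos(a)])
    for nm,m in(('stop',near&(X[...,2]>.033)&(X[...,2]<.055)&(h<20)&(S>150)),('mate',near&(X[...,2]>.004)&(X[...,2]<.027)&(h>100)&(h<125)&(S>120))):
        q=(X[m][:,:2]-[.5654,-.2268])*1000; print(n,nm,len(q),'x',np.percentile(q@ux,[2,50,98]).round(1),'y',np.percentile(q@uy,[2,50,98]).round(1))
```

```text
{'c': array([ 561.8, -237.8]), 'size': array([ 44.3, 105.4]), 'ang': 72.1, 'zmed': 0.059, 'n': 4323, 'fit_ang': [np.float64(56.35), np.float64(72.71)], 'uv': array([328.2, 212.5]), 'tool': array([ 554.4, -244.4]), 'yaw': 72.72, 'rel_tool': array([8.5, 5.1]), 'z': np.float64(0.2696)}
{'c': array([ 562.2, -235.9]), 'size': array([ 44.3, 107.7]), 'ang': 72.79, 'zmed': 0.059, 'n': 4428, 'fit_ang': [np.float64(55.51), np.float64(72.69)], 'uv': array([330. , 212.8]), 'tool': array([ 553.3, -243.7]), 'yaw': 72.72, 'rel_tool': array([10.1,  6.2]), 'z': np.float64(0.2668)}
side stop 413 x [-68.2 -45.   59.8] y [-18.9  21.7  24.2]
side mate 321 x [-68.1 -58.4  57.5] y [-18.5  21.5  24.1]
scene stop 179 x [-53.7  61.3  67.3] y [-21.9 -11.4  21.4]
scene mate 182 x [-50.8  61.5  67.4] y [-22.4 -12.4  18.6]
```

View pics/p5.png

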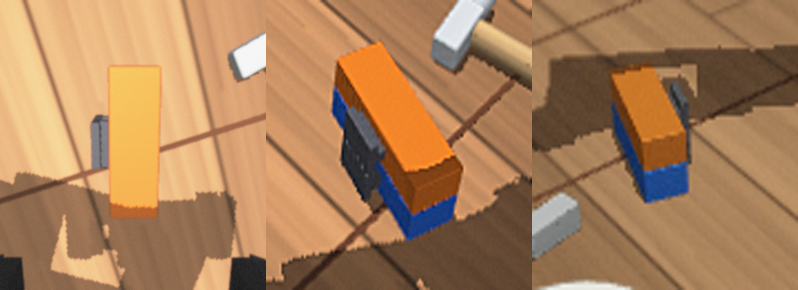

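The three crops show the stop lying flat on the mate with the steel feet on the same side. In both fixed views the edges agree to about 0.1 mm along the length and within about 0.5 mm across, so I'm handing in.

```bash
python3 -c "
from station import r
print(r.observe()['t'], r.sign_off())"
```

```text
the job is handed in; nothing more can be done
28.85 None
```

The orange stop is out of the track and was laid on its side, let go and re-gripped. It is now stacked flat on the blue mate, flush to about 0.5 mm with the steel feet on the same side; I handed the job in at 28.9 s.

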